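Third hand at the lock jig

TASK

Turn the wing knob of the jig's swing clamp anticlockwise to its end stop, so that the clamp arm is clear of the seat. Then lay the lock cylinder upright on the seat, lengthwise along the scribed centre line, and gently press its end squarely against the middle of the sprung stop with a steady push of about 9 N, so that I can drive a screw into it through the hole in the stop; finish while still holding it pressed there, do not let go. Leave the other things on the bench where they are.

Things in the scene. Friction and masses are not known exactly. Their poses are not given: they have to be found in the camera images.
- jig: Aluminium jig fixed to the worktop. Plate 12 mm thick, x -115..+80, y -107.5..+47.5 mm. Origin on the worktop under the middle of the seat end that meets the unpressed stop; +x runs along the seat's centre line through the stop (away from the robot), +y left, z up. Guide posts behind the stop: x 39..57, y +-10..24, tops z 52 mm.
- seat (a point): Middle of the seat's top. The seat is a flat steel pad on the jig, 85 mm long (jig x -85..0), 44 mm wide (jig y -22..+22), top 16 mm above the worktop, with a dark scribed line along its middle (jig y = 0). Axes as the jig's.
- press_stop: Sprung steel stop block, 14 mm thick (x), 48 mm wide (y), z 17 to 51 mm, 7 mm screw hole in its middle. Origin and axes coincide with the jig's when unpressed (as at the start), front face at x = 0. Pressing slides it along the jig's +x, up to 12 mm: 4 N to start it, 0.8 N more per mm (9 N at about 6 mm, 13.6 N at the end).
- stop_face (a point): Centre of the stop's front face (the screw hole), 34 mm above the worktop; moves with the stop. Axes as the jig's.
- swing_clamp (a joint): Clamp angle, rad, grows anticlockwise from above, 0 to 1.45 (end stop); starts at 0 to 0.35, stays where left (friction 0.06 N m). Upright axis at jig x -25, y -80 mm. Steel arm 18 mm wide, reaching 95 mm from the axis, z 26 to 34 mm, foot down to 19 mm: at 0 it points along jig +y across the seat, blocking it; at 1.45 about along jig -x, clear.
- clamp_grip (a point): Centre of the clamp's black wing knob, on its turning axis, 56 mm above the worktop. The wing is an upright bar 12 mm thick, 46 mm long and 24 mm high (z 44 to 68 mm), lying along the clamp arm: the point's y axis runs along the wing and the arm, its x axis across the wing.
- lock_cylinder: Nickel-coloured euro-profile lock cylinder, about 0.2 kg, loose, lying upright on its flat edge to the right of the jig. 62 mm long where it meets the stop (its y; 64 over the plugs), 17 wide (x), body 25 mm high, 29 over the cam in the middle. Origin: centre of its underside. Grip the flat sides across x anywhere; either end may go to the stop.
- pin_tin: Bystander: flat metal tin 57 x 77 x 20 mm, origin at the centre of its underside.
- tape_measure: Bystander: tape measure 35 x 73 x 58 mm, standing, origin at the centre of its underside.
- oil_can: Bystander: bottle 50 mm across, 120 mm high, origin at the centre of its underside.

How it is judged:
On the way:
1. the swing clamp is turned anticlockwise to its end stop (value of joint swing_clamp above 1.38 rad), for 0.2 s.
At the end, for the whole second after the job is handed in: For the last second the fingers press the still cylinder against the stop with 6 to 12 N; it is upright and along the centre line (both within 7 degrees), within 5 mm of that line and of the seat's top; the clamp is within 4 degrees of its anticlockwise end stop (value of joint swing_clamp above 1.38 rad and contact force between lock_cylinder and press_stop between 6 and 12 N and contact force between lock_cylinder and the fingers above 1.5 N and y of lock_cylinder in the frame of jig between -0.005 and 0.005 m and z of lock_cylinder in the frame of jig between 0.012 and 0.021 m and angle between the y axis of lock_cylinder and the x axis of jig, either way round below 0.12 rad and angle between lock_cylinder's own z axis and vertical below 0.12 rad and linear speed of lock_cylinder below 0.01 m/s); the arm keeps its last pose, push and grip.
It fails at once if the cylinder is rammed into the stop (over 25 N) (contact force between lock_cylinder and press_stop above 25 N).
It fails at once if a bystander (tin, tape measure, bottle) is moved by more than 3 cm (distance of any of pin_tin, tape_measure, oil_can from where it was at the start of the episode above 0.03 m).
It also fails if it takes over 48 s, if anything falls off the work surface, if the arm or the gripper's body presses on something with over 40 N, if the wrist force passes 120 N, or if a joint passes its speed limit or range.

ROBOT

A 7-joint arm with a two-finger parallel gripper is mounted at the origin on a cart in front of the work surface, level with it; the furniture and walls round the work are solid. World frame = base frame: x ahead of the robot, y to its left, z up, the work surface at z = 0. Lengths are in m, angles in rad, forces in N, time in s.
With the tool pointing down it reaches from about 0.4 to 0.85 m from the base axis. Payload 10.4 kg.
Tool frame: the origin (TCP) lies on the centre line of the jaws, within the pads' length; the fingertips stand 25 mm ahead of it and the grasp point (between the pads) lies 6 mm ahead of it; z points along the fingers, x is the direction in which the jaws open and shut, and the axes are right-handed (so a half turn about z gives the same grasp; the last joint's range is limited). The gripper opens to 87 mm and grips with 3 to 60 N. Pads are 19 mm wide; open, the fingers measure 117 mm over their backs; the gripper's body (75 mm by 190 mm) begins 51 mm behind the grasp point.
Start: joints at [-1.262, 0.332, -0.065, 1.46, 0.022, 1.35, -0.088], TCP at [0.204, 0.591, 0.227] pointing down, gripper open.
Joint ranges: [-2.6, 2.6], [-0.5, 2.12], [-1.47, 1.34], [0.16, 2.42], [-1.27, 4.41], [0.06, 2.06], [-2.6, 2.6]. Speed limits (rad/s): [2.22, 2.22, 2.79, 2.79, 3.14, 3.14, 3.14].

INTERFACE

Orientations are given as a 3x3 rotation matrix whose columns are the frame's x, y, z axes.
In Python, from rig import robot gives the robot as it stands. The module is installed in compiled form; this text tells all that it offers.
- The arm moves only by the shell command python3 -m jog 'ROWS' [FORCE]. ROWS is JSON, a list of rows, each a list of 7 numbers: the shift along the tool's x, y, z in mm, then the turn, a rotation vector about the tool's x, y, z in rad, then the finger opening in mm, from 0 to 87. In form: [[dx, dy, dz, rx, ry, rz, jaw], ...]. A call has 1 to 8 rows; each row shifts and turns the commanded pose from where the row before left it, along the tool's axes as they then stand; what a row does not reach is not made up. A row lasts 1/8 s, in which the tool goes at most 62.5 mm and 10.7 degrees, less where a joint would pass 70% of its speed; a pose out of reach is approached as far as the arm can. A call with a gripper value outside its range is refused whole. The fingers move at their own pace and stop on an object; FORCE is the grip in N (left out, the last holds). Time passes only in rows, so rows that do not move let the fingers close. It gives the time, the measured TCP pose, the force and the opening at its end, in the units of the state.
- robot.sense(): the state, without advancing time (a new reading comes with each control period).
- robot.camera(name): name is "side" or "top" or "wrist"; returns the picture (420x560x3 uint8, red, green, blue); there is no depth.
- robot.camera_info(name): a dict with "fx", "fy", "cx", "cy" (pixels), "camera_from_world" (4x4, takes a point from world to camera coordinates). Camera axes: x right, y down, z forward; pixel columns grow to the right and rows downward; lengths in m; the calibration is good to about 2 mm. A picture is of the moment at which its call begins: read the wrist's pose just before it. camera_info takes no time and is no camera call; for the wrist camera it gives the pose at the moment of the call.
- robot.job_done(): hands the job in, once; it reports no verdict.
The state is a dict: "clock": time; "joint_pos": joint angles; "qd": joint speeds; "joint_torque": joint torques, N m; "ee_pos": TCP position; "ee_rot": TCP orientation; "force": force on the tool from outside, world axes, zero at the start; "moment": the same for the moment, N m; "width": finger opening in m.
Only numpy, scipy, OpenCV 4.12 (cv2) and the standard library are available. Lean on these libraries where they do the work, as an engineer would, in place of code of your own. Each camera call takes 0.05 s, during which the arm holds its last target. There are 200 camera calls.

## Working session

There is one attempt and no reset: what is moved stays moved. The work goes in short steps, Python scripts to look and compute and a shell command to move; the robot and the scene stay as the last step left them, time stands still between calls to the robot, and variables do not carry over. Pictures are saved under pics/ and viewed, about 8 in all and at most 12, crops included, and the job is handed in when it is done.

```bash
mkdir -p pics; ls
cat > h.py <<'E'
import numpy as np, cv2
from rig import robot
def snap(n,f):
    info=robot.camera_info(n); im=robot.camera(n)
    cv2.imwrite('pics/'+f,cv2.cvtColor(im,cv2.COLOR_RGB2BGR)); 
    np.savez('pics/'+f+'.npz',T=np.array(info['camera_from_world']),k=[info[x] for x in('fx','fy','cx','cy')])
    return im
def ray(f,u,v,z):
    d=np.load('pics/'+f+'.npz');T=d['T'];fx,fy,cx,cy=d['k']
    R=T[:3,:3];c=-R.T@T[:3,3];r=R.T@np.array([(u-cx)/fx,(v-cy)/fy,1])
    return c+r*(z-c[2])/r[2]
def proj(f,p):
    d=np.load('pics/'+f+'.npz');T=d['T'];fx,fy,cx,cy=d['k']
    q=T[:3,:3]@np.array(p)+T[:3,3]; return np.array([fx*q[0]/q[2]+cx,fy*q[1]/q[2]+cy])
E
python3 - <<'E'
from h import *
np.set_printoptions(precision=4,suppress=True)
a=snap('top','t0.png');snap('side','s0.png')
for f in('t0.png','s0.png'):
    d=np.load('pics/'+f+'.npz');print(d['T'],d['k'])
s=robot.sense();print(s['clock'],s['ee_pos'],s['ee_rot'],s['force'],s['width'])
E
```

```text
pics
[[-0.0153 -0.9999  0.0027 -0.2944]
 [-0.9984  0.0151 -0.0551  0.4897]
 [ 0.0551 -0.0036 -0.9985  1.1554]
 [ 0.      0.      0.      1.    ]] [476.112  476.112  271.7541 212.0814]
[[ 0.9417 -0.3358  0.021  -0.5347]
 [-0.1658 -0.5176 -0.8394 -0.0293]
 [ 0.2927  0.787  -0.5431  1.0952]
 [ 0.      0.      0.      1.    ]] [472.0935 472.0935 283.2371 215.6629]
0.1 [0.2035 0.5906 0.2262] [[ 0.3257  0.9455 -0.0003]
 [ 0.9455 -0.3257 -0.0012]
 [-0.0012  0.0001 -1.    ]] [ 0.0414 -0.2499 -0.3395] 0.08731426694666587
```

View pics/t0.png

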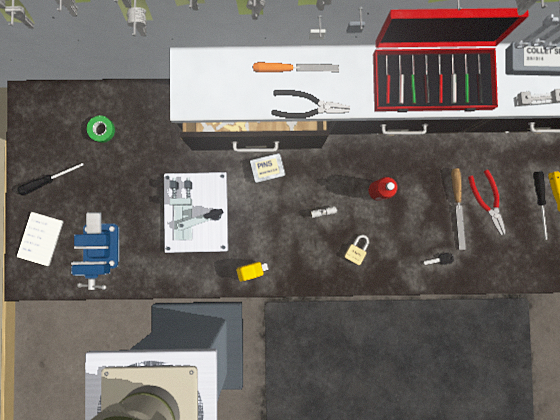

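View pics/s0.png

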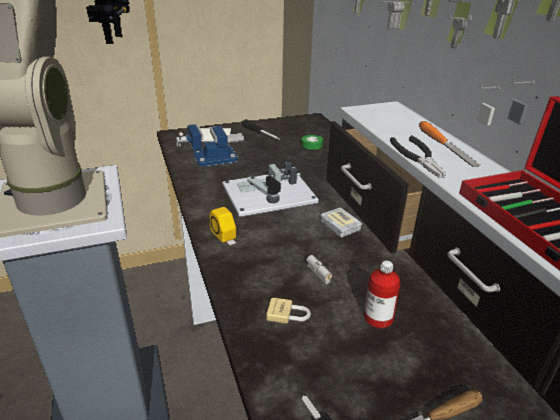

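Run:
```python
from h import *
im=cv2.imread('pics/t0.png')
c=np.hstack([cv2.resize(im[165:260,155:235],None,fx=6,fy=6,interpolation=cv2.INTER_CUBIC),
 cv2.resize(cv2.resize(im[195:230,300:345],None,fx=7,fy=7,interpolation=cv2.INTER_CUBIC),(315,570))])
cv2.imwrite('pics/t0c.png',c); print(c.shape)
# plate contour
hsv=cv2.cvtColor(im,cv2.COLOR_BGR2HSV)
m=((hsv[...,2]>150)&(hsv[...,1]<50)).astype(np.uint8);m[:, :150]=0;m[:165]=0;m[260:]=0;m[:,240:]=0
m=cv2.morphologyEx(m,cv2.MORPH_CLOSE,np.ones((5,5)))
cs,_=cv2.findContours(m,0,2);k=max(cs,key=cv2.contourArea);r=cv2.minAreaRect(k);print(r)
b=cv2.boxPoints(r)
P=np.array([ray('t0.png',*p,.012) for p in b]);print(P)
m=((hsv[...,2]>110)&(hsv[...,1]<60)).astype(np.uint8);m[:195]=0;m[230:]=0;m[:,:300]=0;m[:,345:]=0
cs,_=cv2.findContours(m,0,2);k=max(cs,key=cv2.contourArea);r=cv2.minAreaRect(k);print(r)
P=np.array([ray('t0.png',*p,.022) for p in cv2.boxPoints(r)]);print(P, P.mean(0))
```

```text
(570, 795, 3)
((195.37835693359375, 211.90481567382812), (79.19867706298828, 63.441532135009766), 88.75463104248047)
[[ 0.58600632 -0.0343036   0.012     ]
 [ 0.58709721 -0.19092402  0.012     ]
 [ 0.39196524 -0.19318124  0.012     ]
 [ 0.39098564 -0.03798913  0.012     ]]
((323.9520263671875, 211.23599243164062), (7.781517505645752, 26.117277145385742), 79.69515228271484)
[[ 0.48901806 -0.39623136  0.022     ]
 [ 0.49949512 -0.45921066  0.022     ]
 [ 0.48072585 -0.46218175  0.022     ]
 [ 0.47027093 -0.39925582  0.022     ]] [ 0.48487749 -0.4292199   0.022     ]
```

View pics/t0c.png

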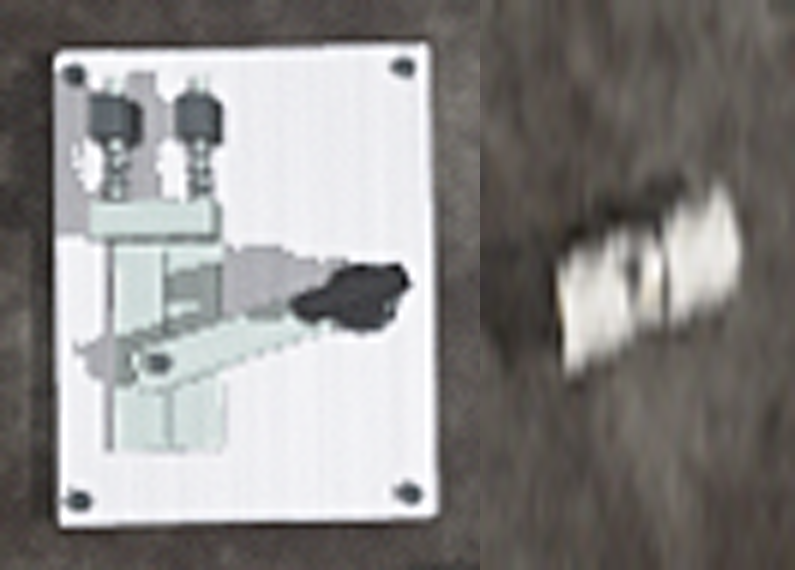

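Top view: the plate spans u 165–227, v 173–252. The wing is near (214,215) with the arm swung to about 0.28 rad, and the cylinder is at (324,211). Jig yaw is about 0.01 and the clamp axis about (0.482,-0.164). Next I move over towards the knob.

```bash
python3 -m jog '[[-10,55,0,0,0,0,87],[-10,55,0,0,0,0,87],[-10,55,0,0,0,0,87],[-55,25,0,0,0,0,87],[-55,25,0,0,0,0,87],[-55,25,0,0,0,0,87],[-55,25,0,0,0,0,87],[-55,25,0,0,0,0,87]]'; python3 -m jog '[[-53,36,0,0,0,0,87],[-53,36,0,0,0,0,87],[-53,36,0,0,0,0,87],[-53,36,0,0,0,0,87],[-53,36,0,0,0,0,87],[-53,36,0,0,0,0,87],[0,0,0,0,0,0,87]]'
```

```text
clock: 1.1
ee_pos: [0.3782, 0.206, 0.2268]
ee_rot: [[0.326, 0.945, -0.0], [0.945, -0.326, 0.0], [0.0, -0.0, -1.0]]
force: [0.8, -0.8, -0.5]
width: 0.087
clock: 1.98
ee_pos: [0.4762, -0.1587, 0.2268]
ee_rot: [[0.333, 0.943, -0.001], [0.943, -0.333, -0.002], [-0.002, 0.0, -1.0]]
force: [-0.0, 1.3, -0.4]
width: 0.0873
```

```bash
python3 -m jog '[[0,0,0,0,0,0.16,87],[0,0,0,0,0,0.16,87],[0,0,0,0,0,0.16,87],[0,0,0,0,0,0.16,87],[0,0,0,0,0,0.16,87],[0,0,0,0,0,0.16,87],[0,0,0,0,0,0,87],[0,0,0,0,0,0,87]]'
python3 - <<'E'
from h import *
print(robot.sense()['ee_pos']);snap('wrist','w0.png');print(np.load('pics/w0.png.npz')['T'])
print(proj('w0.png',[.482,-.1642,.068]))
E
```

```text
clock: 2.98
ee_pos: [0.4765, -0.1534, 0.2268]
ee_rot: [[0.96, 0.279, -0.0], [0.279, -0.96, 0.0], [-0.0, -0.0, -1.0]]
force: [-0.4, -0.6, 0.5]
width: 0.087
[ 0.47651562 -0.15340034  0.22681589]
[[ 9.59999506e-01  2.80000613e-01  7.77583091e-04 -4.15358953e-01]
 [ 2.68549872e-01 -9.21518919e-01  2.80506414e-01 -3.03444227e-01]
 [ 7.92585252e-02 -2.69077199e-01 -9.59851836e-01  3.11808196e-01]
 [ 0.00000000e+00  0.00000000e+00  0.00000000e+00  1.00000000e+00]]
[282.93216842 206.26524097]
```

View pics/w0.png

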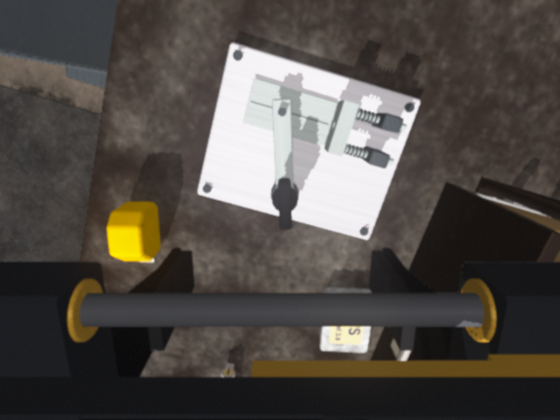

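The wrist view shows the knob's wing at (285,180)–(286,228), almost where I predicted (283,206). The scribed line runs about (250,103)–(335,124). I'll refine the jig and wing positions.

Run:
```python
from h import *
np.set_printoptions(precision=4,suppress=True)
im=cv2.imread('pics/w0.png');hsv=cv2.cvtColor(im,cv2.COLOR_BGR2HSV)
m=((hsv[...,2]>130)&(hsv[...,1]<50)).astype(np.uint8);m[245:]=0;m[:,:190]=0;m[:,430:]=0
m=cv2.morphologyEx(m,cv2.MORPH_OPEN,np.ones((3,3)))
k=max(cv2.findContours(m,0,2)[0],key=cv2.contourArea)
W=np.array([ray('w0.png',*p[0],.012)[:2] for p in cv2.convexHull(k)],np.float32)*1000
r=cv2.minAreaRect(W);print(r,'(mm; expect 195x155)')
m=(hsv[...,2]<75).astype(np.uint8);m[:170]=0;m[232:]=0;m[:,:262]=0;m[:,312:]=0
k=max(cv2.findContours(m,0,2)[0],key=cv2.contourArea);print(cv2.boundingRect(k))
for v in (222,226):
    u=np.where(m[v])[0];print(v,u.min(),u.max())
dot=ray('w0.png',281,110,.034);print('dot',dot, 'knobtop',ray('w0.png',285.5,226,.068))
```

```text
((490.6257629394531, -114.44143676757812), (195.03492736816406, 155.51014709472656), 0.35130974650382996) (mm; expect 195x155)
(273, 179, 24, 51)
222 278 291
226 278 291
dot [ 0.4568 -0.084   0.034 ] knobtop [ 0.4896 -0.1817  0.068 ]
```

```bash
python3 -m jog '[[3,12.5,20,0,0,-0.035,40],[0,0,40,0,0,0,40],[0,0,40,0,0,0,40],[0,0,40,0,0,0,40],[0,0,23,0,0,0,40],[0,0,0,0,0,0,40],[0,0,0,0,0,0,40]]'; python3 -m jog '[[0,0,0,0,0,0,5],[0,0,0,0,0,0,5],[0,0,0,0,0,0,5],[0,0,0,0,0,0,5],[0,0,0,0,0,0,5],[0,0,0,0,0,0,5]]' 15
```

```text
clock: 3.9
ee_pos: [0.4835, -0.1652, 0.0649]
ee_rot: [[0.951, 0.31, 0.001], [0.31, -0.951, -0.0], [0.001, 0.0, -1.0]]
force: [0.4, -0.0, -0.3]
width: 0.0405
clock: 4.65
ee_pos: [0.4831, -0.1649, 0.0641]
ee_rot: [[0.951, 0.309, 0.0], [0.309, -0.951, 0.0], [0.0, -0.0, -1.0]]
force: [-0.2, 0.2, 2.8]
width: 0.0115
```

```bash
python3 -m jog '[[0,0,0,0,0,-0.16,5],[0,0,0,0,0,-0.16,5],[0,0,0,0,0,-0.16,5],[0,0,0,0,0,-0.16,5],[0,0,0,0,0,-0.16,5],[0,0,0,0,0,-0.16,5],[0,0,0,0,0,-0.14,5],[0,0,0,0,0,0,5]]'; python3 -m jog '[[0,0,0,0,0,-0.04,5],[0,0,0,0,0,-0.03,5],[0,0,0,0,0,0,5],[0,0,0,0,0,0,5]]';python3 -c "
from h import *
s=robot.sense();R=np.array(s['ee_rot']);print(np.arctan2(R[1,0],R[0,0]),s['moment'])"
```

```text
clock: 5.65
ee_pos: [0.4836, -0.1644, 0.0641]
ee_rot: [[0.156, 0.988, 0.001], [0.988, -0.156, 0.001], [0.001, 0.001, -1.0]]
force: [3.9, 2.8, 0.5]
width: 0.0117
clock: 6.15
ee_pos: [0.4836, -0.1643, 0.0641]
ee_rot: [[0.09, 0.996, 0.001], [0.996, -0.09, 0.001], [0.001, 0.001, -1.0]]
force: [3.1, 3.8, 1.6]
width: 0.0124
1.4801973814122367 [ 0.94945713 -0.77231981 -0.27560022]
```

```bash
python3 -m jog '[[0,0,0,0,0,0,50],[0,0,0,0,0,0,50],[0,0,0,0,0,0,50],[0,0,-40,0,0,0,50],[0,0,-50,0,0,0,50],[0,0,-45,0,0,0,50],[-53,4,0,0,0,0,50],[-53,4,0,0,0,0,50]]'; python3 -m jog '[[-53,4,0,0,0,0,50],[-53,4,0,0,0,0,50],[-53,4,0,0,0,0,50],[0,0,0,0,0,0.17,50],[0,0,0,0,0,0.17,50],[0,0,0,0,0,0.17,50],[0,0,0,0,0,0.17,50],[0,0,0,0,0,0.17,50]]';  python3 -m jog '[[0,0,0,0,0,0.17,50],[0,0,0,0,0,0.17,50],[0,0,0,0,0,0.13,50],[0,0,0,0,0,0,50],[0,0,0,0,0,0,50]]'
python3 - <<'E'
from h import *
snap('wrist','w1.png');snap('top','t1.png')
print(proj('w1.png',[.485,-.429,.022]))
a=cv2.imread('pics/w1.png');b=cv2.imread('pics/t1.png')
b=cv2.resize(b[165:260,155:235],(354,420),interpolation=cv2.INTER_CUBIC)
cv2.imwrite('pics/v1.png',np.hstack([a[:,80:500],b]))
E
```

```text
clock: 7.15
ee_pos: [0.482, -0.2723, 0.1997]
ee_rot: [[0.085, 0.996, 0.002], [0.996, -0.085, 0.0], [0.0, 0.002, -1.0]]
force: [1.1, 0.8, -1.2]
width: 0.0495
clock: 8.15
ee_pos: [0.4796, -0.4308, 0.1987]
ee_rot: [[0.809, 0.587, -0.001], [0.587, -0.809, 0.0], [-0.0, -0.001, -1.0]]
force: [0.9, 0.6, 0.2]
width: 0.0502
clock: 8.78
ee_pos: [0.4797, -0.4308, 0.1988]
ee_rot: [[0.986, 0.166, -0.0], [0.166, -0.986, 0.0], [-0.0, -0.0, -1.0]]
force: [-0.0, 0.1, 0.8]
width: 0.0497
[286.26685334 188.24036597]
```

View pics/v1.png

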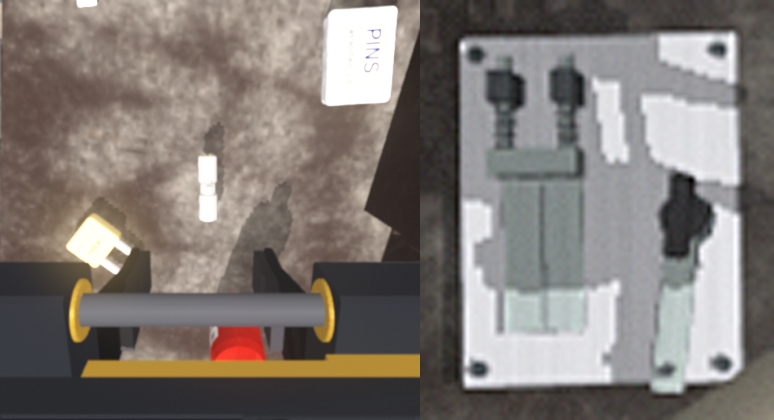

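The left half shows the cylinder at full-image (287,188), vertical, so aligned with the jaws. The bottle and padlock stand clear of the descent. The right half shows the clamp arm along jig −x, clear of the seat.

Run:
```python
from h import *
np.set_printoptions(precision=4,suppress=True)
im=cv2.imread('pics/w1.png');hsv=cv2.cvtColor(im,cv2.COLOR_BGR2HSV)
m=((hsv[...,2]>170)&(hsv[...,1]<60)).astype(np.uint8);m[:140]=0;m[235:]=0;m[:,:265]=0;m[:,310:]=0
m=cv2.morphologyEx(m,cv2.MORPH_CLOSE,np.ones((7,7)))
k=max(cv2.findContours(m,0,2)[0],key=cv2.contourArea)
W=np.array([ray('w1.png',*p[0],.025)[:2] for p in k],np.float32)*1000
r=cv2.minAreaRect(W);print(r)
s=robot.sense();R=np.array(s['ee_rot']);d=np.array([*r[0],0])/1000-s['ee_pos'];print((R.T@d)[:2]*1000,np.degrees(np.arctan2(R[1,0],R[0,0])))
```

```text
((487.00421142578125, -433.5559387207031), (42.655128479003906, 80.48473358154297), 8.856714248657227)
[6.651  3.9818] 9.492287233037077
```

Run:
```python
from h import *
np.set_printoptions(precision=4,suppress=True)
im=cv2.imread('pics/w1.png');g=cv2.cvtColor(im,cv2.COLOR_BGR2GRAY)
for v in (165,172,205,212): u=np.where(g[v,265:312]>190)[0]+265;print(v,u)
print(np.where(g[140:235,287]>170)[0]+140)
P=[ray('w1.png',287,154,.022),ray('w1.png',287,221,.022)]
s=robot.sense();R=np.array(s['ee_rot'])
for p in P:print(p,(R.T@(p-s['ee_pos']))[:2]*1000)
```

```text
165 [278 279 280 281 282 283 284 285 286 287 288 289 290 291 292 293 294 295
 296]
172 [278 279 280 281 282 283 284 285 286 287 288 289 290 291 292 293 294 295
 296]
205 [279 280 281 282 283 284 285 286 287 288 289 290 291 292 293 294 295 296
 297 298 299 300]
212 [278 279 280 281 282 283 284 285 286 287 288 289 290 291 292 293 294 295
 296 297]
[155 156 157 158 159 160 161 162 163 164 165 166 167 168 169 170 171 172
 173 174 175 176 177 178 179 180 181 182 183 184 185 186 187 188 189 190
 191 192 193 194 195 196 197 198 199 200 201 202 203 204 205 206 207 208
 209 210 211 212 213 214 215 216 217 218 219 220 221 222 232 233]
[ 0.4802 -0.397   0.022 ] [  5.9287 -33.2233]
[ 0.4913 -0.4611  0.022 ] [ 6.3193 31.8232]
```

```bash
python3 -m jog '[[6,-0.7,40,0,0,0,50],[0,0,40,0,0,0,50],[0,0,40,0,0,0,50],[0,0,30,0,0,0,50],[0,0,20,0,0,0,50],[0,0,0,0,0,0,50],[0,0,0,0,0,0,50]]'; python3 -m jog '[[0,0,0,0,0,0,5],[0,0,0,0,0,0,5],[0,0,0,0,0,0,5],[0,0,0,0,0,0,5],[0,0,0,0,0,0,5],[0,0,0,0,0,0,5],[0,0,0,0,0,0,5]]' 35
```

```text
clock: 9.75
ee_pos: [0.4862, -0.4297, 0.0302]
ee_rot: [[0.987, 0.163, 0.001], [0.163, -0.987, -0.001], [0.001, 0.001, -1.0]]
force: [0.4, -0.2, -0.3]
width: 0.0496
clock: 10.62
ee_pos: [0.4861, -0.4296, 0.0298]
ee_rot: [[0.987, 0.163, 0.001], [0.163, -0.987, -0.001], [0.001, 0.001, -1.0]]
force: [0.1, -0.7, 6.7]
width: 0.0055
```

Run:
```python
from h import *
a=snap('wrist','w2.png');snap('side','s2.png')
p=proj('s2.png',[.486,-.43,.03]);print(p);u,v=p.astype(int)
b=cv2.resize(cv2.imread('pics/s2.png')[v-60:v+45,u-50:u+45],(380,420),interpolation=cv2.INTER_CUBIC)
cv2.imwrite('pics/v2.png',np.hstack([cv2.imread('pics/w2.png')[:,80:480],b]))
```

```text
[319.59692377 262.46040783]
```

View pics/v2.png

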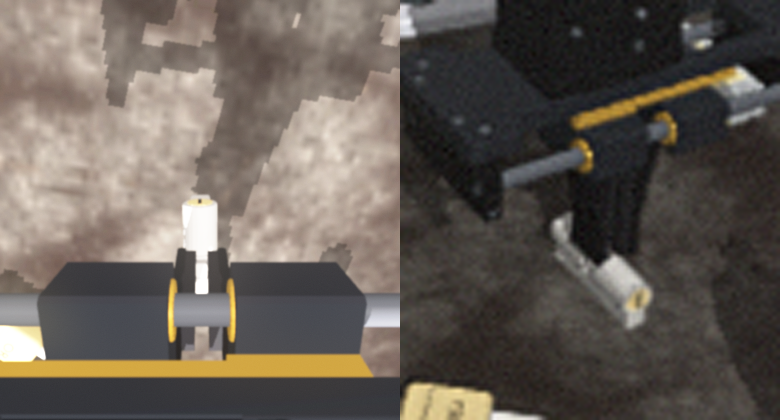

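Run:
```python
from h import *
a=cv2.imread('pics/w2.png');b=cv2.imread('pics/s2.png')
a=cv2.resize(a[190:360,230:330],(350,595),interpolation=cv2.INTER_CUBIC)
b=cv2.resize(b[225:290,290:340],(440,572),interpolation=cv2.INTER_CUBIC)
b=cv2.copyMakeBorder(b,0,23,0,0,0)
cv2.imwrite('pics/v3.png',np.hstack([a,b]))
```

```text
(no output)
```

View pics/v3.png

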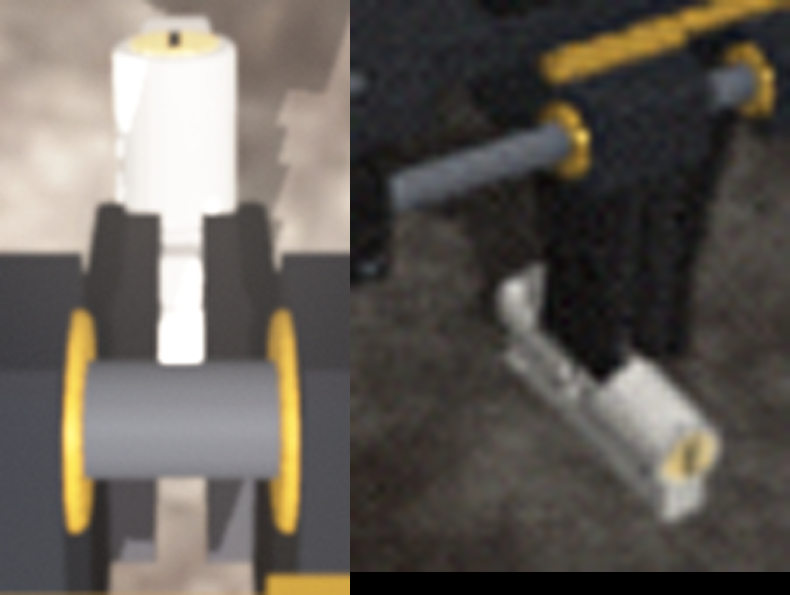

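The fingers went into the cam recess and hold only the thin cam (5.5 mm). I'll regrip on the solid half, tool −y, which will be the rear end at the stop.

```bash
python3 -m jog '[[0,0,0,0,0,0,50],[0,0,0,0,0,0,50],[0,0,0,0,0,0,50],[0,-18,0,0,0,0,50],[0,0,0,0,0,0,50],[0,0,0,0,0,0,50]]'; python3 -m jog '[[0,0,0,0,0,0,5],[0,0,0,0,0,0,5],[0,0,0,0,0,0,5],[0,0,0,0,0,0,5],[0,0,0,0,0,0,5],[0,0,0,0,0,0,5],[0,0,0,0,0,0,5]]' 35
```

```text
clock: 11.48
ee_pos: [0.4827, -0.4115, 0.0288]
ee_rot: [[0.987, 0.163, -0.0], [0.163, -0.987, 0.0], [-0.0, -0.0, -1.0]]
force: [-0.0, -0.1, 0.4]
width: 0.0492
clock: 12.35
ee_pos: [0.4837, -0.4113, 0.0306]
ee_rot: [[0.987, 0.164, 0.002], [0.164, -0.987, 0.001], [0.002, -0.0, -1.0]]
force: [-3.0, 5.1, 15.2]
width: 0.0055
```

Run:
```python
from h import *
snap('wrist','w3.png');snap('side','s3.png')
a=cv2.imread('pics/w3.png');b=cv2.imread('pics/s3.png')
a=cv2.resize(a[160:360,225:335],(327,595),interpolation=cv2.INTER_CUBIC)
b=cv2.resize(b[220:290,285:340],(467,595),interpolation=cv2.INTER_CUBIC)
cv2.imwrite('pics/v4.png',np.hstack([a,b]))
```

```text
(no output)
```

View pics/v4.png

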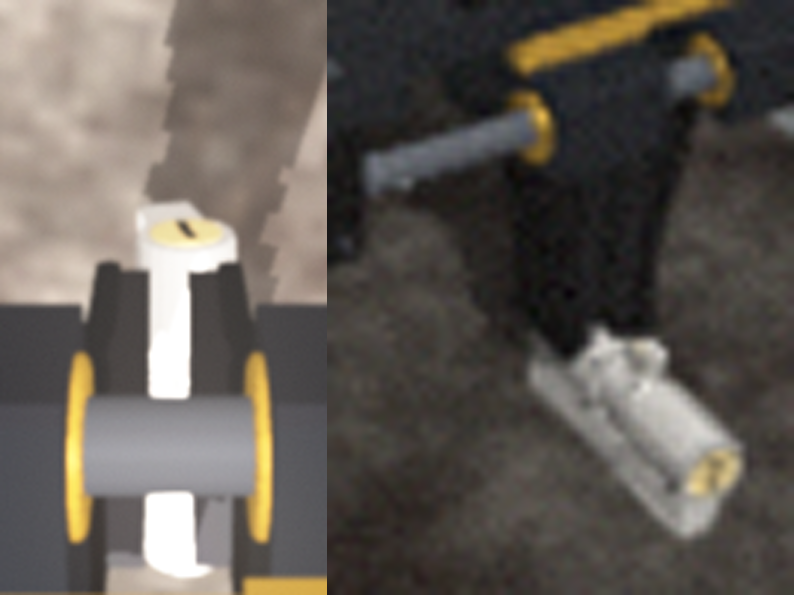

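The side view shows the jaws sunk into the soft-looking body and the cylinder slightly rolled; the jaws are commanded too far shut. I'll release, let it settle, and look again before closing gently to about 16 mm.

```bash
python3 -m jog '[[0,0,0,0,0,0,50],[0,0,0,0,0,0,50],[0,0,0,0,0,0,50],[0,0,-50,0,0,0,50],[0,0,-50,0,0,0,50],[0,0,-50,0,0,0,50],[0,0,0,0,0,0,50],[0,0,0,0,0,0,50]]' 10;  python3 - <<'E'
from h import *
snap('wrist','w4.png');snap('side','s4.png')
a=cv2.imread('pics/w4.png');b=cv2.imread('pics/s4.png')
a=cv2.resize(a[110:260,235:345],(330,450),interpolation=cv2.INTER_CUBIC)
b=cv2.resize(b[235:290,290:340],(409,450),interpolation=cv2.INTER_CUBIC)
cv2.imwrite('pics/v5.png',np.hstack([a,b]))
E
```

```text
clock: 13.45
ee_pos: [0.4827, -0.4109, 0.1783]
ee_rot: [[0.987, 0.163, -0.0], [0.163, -0.987, 0.001], [-0.0, -0.001, -1.0]]
force: [0.3, 0.2, -1.3]
width: 0.0495
```

View pics/v5.png

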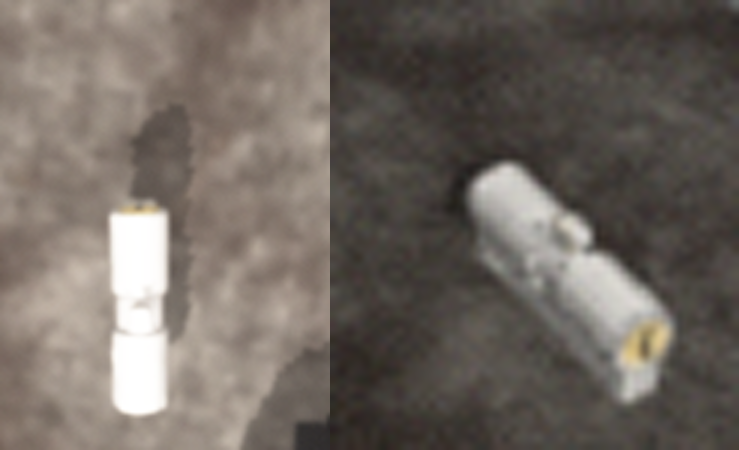

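The cylinder is upright again: keyhole profile, centre around full-image (281,212). I'll measure it, then close gently step by step.

Run:
```python
from h import *
np.set_printoptions(precision=4,suppress=True)
g=cv2.cvtColor(cv2.imread('pics/w4.png'),cv2.COLOR_BGR2GRAY)
for v in (185,195,200,225,235,240): u=np.where(g[v,260:310]>190)[0]+260;print(v,u.min(),u.max())
r=np.where(g[160:260,281]>190)[0]+160;print(r.min(),r.max())
s=robot.sense();R=np.array(s['ee_rot'])
for u,v in((281,r.min()),(281.5,r.max()+1)):
    p=ray('w4.png',u,v,.022);print(p,(R.T@(p-s['ee_pos']))*1000)
```

```text
185 272 290
195 272 290
200 272 290
225 272 290
235 272 290
240 272 290
181 248
[ 0.4812 -0.3988  0.022 ] [  1.0411 -11.651  155.4883]
[ 0.4923 -0.4626  0.022 ] [  1.5409  53.1087 155.3848]
```

```bash
python3 -m jog '[[1.3,2.7,40,0,0,0,50],[0,0,40,0,0,0,50],[0,0,40,0,0,0,50],[0,0,28,0,0,0,50],[0,0,0,0,0,0,24],[0,0,0,0,0,0,24],[0,0,0,0,0,0,24]]' 10; python3 -m jog '[[0,0,0,0,0,0,20],[0,0,0,0,0,0,17],[0,0,0,0,0,0,16],[0,0,0,0,0,0,16],[0,0,0,0,0,0,16]]' 10;python3 -m jog '[[0,0,0,0,0,0,14],[0,0,0,0,0,0,14],[0,0,0,0,0,0,14]]' 10
```

```text
clock: 14.42
ee_pos: [0.485, -0.4143, 0.0322]
ee_rot: [[0.987, 0.163, 0.001], [0.163, -0.987, -0.001], [0.001, 0.001, -1.0]]
force: [0.8, -0.3, 0.0]
width: 0.0287
clock: 15.05
ee_pos: [0.4844, -0.4137, 0.0309]
ee_rot: [[0.987, 0.163, -0.0], [0.163, -0.987, 0.0], [-0.0, -0.0, -1.0]]
force: [-2.0, -0.1, -0.3]
width: 0.0164
clock: 15.42
ee_pos: [0.4844, -0.4138, 0.0309]
ee_rot: [[0.987, 0.163, -0.0], [0.163, -0.987, 0.0], [-0.0, -0.0, -1.0]]
force: [0.6, 0.4, -0.1]
width: 0.0139
```

```bash
for w in 1; do python3 -m jog '[[0,0,0,0,0,0,12],[0,0,0,0,0,0,12],[0,0,0,0,0,0,12]]' 10; python3 -m jog '[[0,0,0,0,0,0,10],[0,0,0,0,0,0,10],[0,0,0,0,0,0,10]]' 10;python3 -m jog '[[0,0,0,0,0,0,8],[0,0,0,0,0,0,8],[0,0,0,0,0,0,8]]' 10;done | grep -E 'force|wid|pos'
```

```text
ee_pos: [0.4845, -0.4138, 0.0309]
force: [0.9, 0.4, -0.5]
width: 0.0121
ee_pos: [0.4845, -0.4137, 0.0309]
force: [-0.1, 0.4, -0.3]
width: 0.0101
ee_pos: [0.4845, -0.4138, 0.0309]
force: [-0.3, -0.2, 0.9]
width: 0.0079
```

Run:
```python
from h import *
snap('wrist','w5.png');snap('side','s5.png');
a=cv2.imread('pics/w5.png');b=cv2.imread('pics/s5.png')
s=robot.sense();R=np.array(s['ee_rot']);p=s['ee_pos']
for z in(0,.006,.0246):print(z,proj('s5.png',p+R@[0,0,z])-[285,220])
a=cv2.resize(a[160:360,225:335],(327,595),interpolation=cv2.INTER_CUBIC)
b=cv2.resize(b[220:290,285:340],(467,595),interpolation=cv2.INTER_CUBIC)
c=np.hstack([a,b]);c=np.clip(c.astype(float)**.8*2.6,0,255).astype(np.uint8)
cv2.imwrite('pics/v6.png',c)
```

```text
0 [30.47181493 37.14386052]
0.006 [30.28833689 39.64118596]
0.0246 [29.7279254  47.26896442]
```

View pics/v6.png

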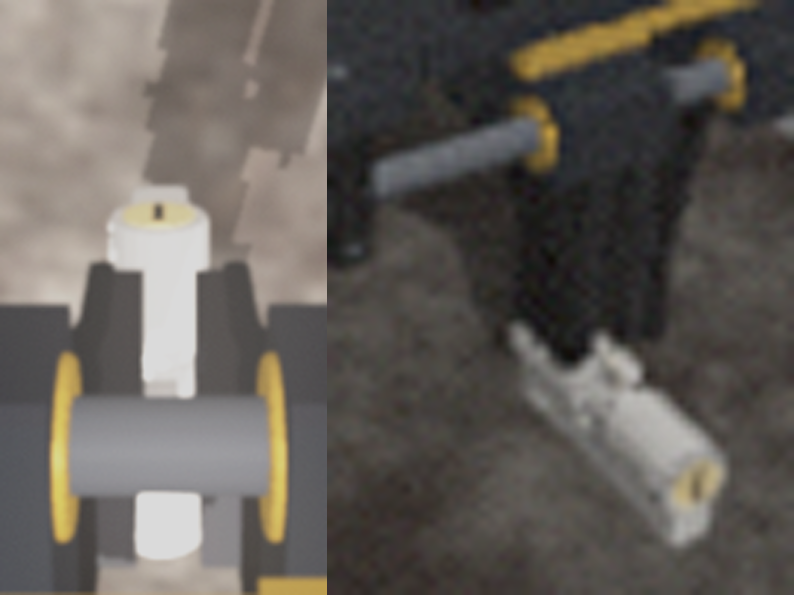

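The fingers visibly sink into the round part with no stop in the width, and the cylinder stays upright. I'll close fully to see where they stop.

```bash
(python3 -m jog '[[0,0,0,0,0,0,5],[0,0,0,0,0,0,5],[0,0,0,0,0,0,5]]' 10; python3 -m jog '[[0,0,0,0,0,0,2],[0,0,0,0,0,0,0],[0,0,0,0,0,0,0],[0,0,0,0,0,0,0]]' 10; python3 -m jog '[[0,0,0,0,0,0,0],[0,0,0,0,0,0,0],[0,0,0,0,0,0,0],[0,0,0,0,0,0,0]]' 25)| grep -E 'force|wid|pos'
```

```text
ee_pos: [0.4844, -0.4138, 0.0309]
force: [0.3, -0.0, 0.4]
width: 0.0052
ee_pos: [0.4844, -0.4137, 0.0309]
force: [-0.4, -0.0, -0.3]
width: 0.0003
ee_pos: [0.4845, -0.4137, 0.0309]
force: [0.2, -0.1, 0.2]
width: 0.0
```

```bash
python3 -m jog '[[0,0,-20,0,0,0,0],[0,0,-20,0,0,0,0],[0,0,-20,0,0,0,0],[0,0,-20,0,0,0,0],[0,0,0,0,0,0,0],[0,0,0,0,0,0,0]]' | grep -E 'force|wid|pos';  python3 - <<'E'
from h import *
snap('wrist','w6.png');snap('side','s6.png')
a=cv2.imread('pics/w6.png');b=cv2.imread('pics/s6.png')
a=cv2.resize(a[120:360,225:335],(275,595),interpolation=cv2.INTER_CUBIC)
b=cv2.resize(b[190:290,280:350],(417,595),interpolation=cv2.INTER_CUBIC)
cv2.imwrite('pics/v7.png',np.hstack([a,b]))
E
```

```text
ee_pos: [0.4844, -0.4134, 0.1105]
force: [0.1, -0.6, -0.4]
width: 0.0005
```

View pics/v7.png

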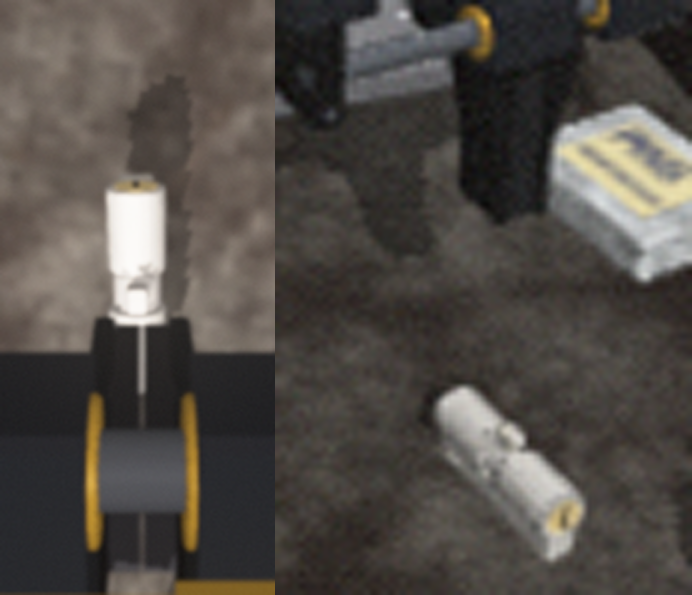

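The cylinder is unmoved and upright, yet the fully closed fingers passed through its picture. It seems the fingers' real contact ends only about 5 mm ahead of the TCP. I'll probe lower with open jaws, watching the vertical force.

```bash
(python3 -m jog '[[0,0,0,0,0,0,40],[0,0,0,0,0,0,40],[0,0,30,0,0,0,40],[0,0,30,0,0,0,40],[0,0,20,0,0,0,40],[0,0,0,0,0,0,40]]' 10; python3 -m jog '[[0,0,3,0,0,0,40],[0,0,0,0,0,0,40]]'; python3 -m jog '[[0,0,2,0,0,0,40],[0,0,0,0,0,0,40]]') | grep -E 'force|wid|pos'
```

```text
ee_pos: [0.4838, -0.4133, 0.0297]
force: [-0.4, 0.3, -0.3]
width: 0.0395
ee_pos: [0.4848, -0.4141, 0.0287]
force: [0.2, -0.3, 0.7]
width: 0.0399
ee_pos: [0.4846, -0.4137, 0.026]
force: [1.1, 0.7, 0.4]
width: 0.0397
```

```bash
(python3 -m jog '[[0,0,2,0,0,0,40],[0,0,0,0,0,0,40]]'; python3 -m jog '[[0,0,2,0,0,0,40],[0,0,0,0,0,0,40]]';python3 -m jog '[[0,0,1,0,0,0,40],[0,0,0,0,0,0,40]]') | grep -E 'force|pos'
```

```text
ee_pos: [0.4844, -0.4137, 0.0237]
force: [0.8, 1.1, 0.2]
ee_pos: [0.4844, -0.4137, 0.0217]
force: [-0.5, -0.6, 0.4]
ee_pos: [0.4844, -0.4137, 0.0208]
force: [0.7, 0.1, 0.1]
```

```bash
(python3 -m jog '[[0,0,2,0,0,0,40],[0,0,2,0,0,0,40],[0,0,0,0,0,0,40]]'; python3 -m jog '[[0,0,2,0,0,0,40],[0,0,1.5,0,0,0,40],[0,0,0,0,0,0,40]]';python3 -m jog '[[0,0,0,0,0,0,25],[0,0,0,0,0,0,20],[0,0,0,0,0,0,14],[0,0,0,0,0,0,12],[0,0,0,0,0,0,12],[0,0,0,0,0,0,12]]' 12) | grep -E 'force|pos|wid'
```

```text
ee_pos: [0.4843, -0.4136, 0.0167]
force: [0.3, -0.1, 0.6]
width: 0.04
ee_pos: [0.4844, -0.4137, 0.0132]
force: [-1.1, -0.5, 0.5]
width: 0.04
ee_pos: [0.4842, -0.4138, 0.0134]
force: [-2.8, 0.5, 1.5]
width: 0.017
```

Width 17.0 mm: a real grip on the flat sides, so that explanation holds. Next I firm the grip, lift and turn.

```bash
python3 -m jog '[[0,0,0,0,0,0,5],[0,0,0,0,0,0,5],[0,0,-10,0,0,0,5],[0,0,-30,0,0,0,5],[0,0,-40,0,0,0,5],[0,0,-40,0,0,0,5],[0,0,0,0,0,0,5]]' 35; python3 -m jog '[[0,0,0,0,0,-0.17,5],[0,0,0,0,0,-0.175,5],[0,0,0,0,0,-0.175,5],[0,0,0,0,0,-0.175,5],[0,0,0,0,0,-0.175,5],[0,0,0,0,0,-0.175,5],[0,0,0,0,0,-0.175,5],[0,0,0,0,0,-0.175,5]]';python3 -m jog '[[0,0,0,0,0,0,5],[0,0,0,0,0,0,5]]'
```

```text
clock: 23.25
ee_pos: [0.4859, -0.415, 0.137]
ee_rot: [[0.987, 0.163, 0.005], [0.163, -0.987, -0.003], [0.004, 0.004, -1.0]]
force: [0.2, 0.6, -2.5]
width: 0.0165
clock: 24.25
ee_pos: [0.4843, -0.4131, 0.1324]
ee_rot: [[0.006, 1.0, -0.001], [1.0, -0.006, 0.001], [0.001, -0.001, -1.0]]
force: [-0.4, -0.8, -2.1]
width: 0.0167
clock: 24.5
ee_pos: [0.4843, -0.4135, 0.1329]
ee_rot: [[0.016, 1.0, -0.001], [1.0, -0.016, 0.001], [0.001, -0.001, -1.0]]
force: [0.1, 0.6, -2.0]
width: 0.0167
```

```bash
python3 -m jog '[[47,-6.2,0,0,0,0,5],[47,-6.2,0,0,0,0,5],[47,-6.2,0,0,0,0,5],[47,-6.2,0,0,0,0,5],[47,-6.2,0,0,0,0,5],[47,-6.2,0,0,0,0,5],[46.5,-6.2,0,0,0,-0.023,5],[0,0,0,0,0,0,5]]'; python3 -m jog '[[0,0,0,0,0,0,5],[0,0,0,0,0,0,5]]'
python3 - <<'E'
from h import *
np.set_printoptions(precision=4,suppress=True)
snap('top','t2.png');snap('wrist','w7.png');s=robot.sense();R=np.array(s['ee_rot']);print(s['ee_pos'])
for n in('t2.png','w7.png'):
  for p in([.507,-.084,.051],[.507-.085,-.084,.016],s['ee_pos']+R@[0,48,-.0]/np.array(1000)):print(n,proj(n,p))
a=cv2.imread('pics/w7.png')
g=cv2.cvtColor(a,cv2.COLOR_BGR2GRAY)
cv2.imwrite('pics/v8.png',np.hstack([cv2.resize(a[20:330,170:400],(440,593)),cv2.resize(cv2.imread('pics/t2.png')[160:255,155:210],(343,593),interpolation=cv2.INTER_CUBIC)]))
E
```

```text
clock: 25.5
ee_pos: [0.4446, -0.0812, 0.1333]
ee_rot: [[-0.014, 1.0, -0.0], [1.0, 0.014, 0.002], [0.002, -0.0, -1.0]]
force: [-0.2, 0.1, -2.2]
width: 0.0167
clock: 25.75
ee_pos: [0.4449, -0.0859, 0.1334]
ee_rot: [[-0.008, 1.0, -0.0], [1.0, 0.008, -0.0], [-0.0, -0.0, -1.0]]
force: [-0.6, -0.2, -2.6]
width: 0.0166
[ 0.4449 -0.0857  0.1333]
t2.png [180.0957 203.4507]
t2.png [182.9742 239.2062]
t2.png [173.6374 207.0868]
w7.png [283.0651 297.7816]
w7.png [283.9445 176.5951]
w7.png [281.7988 355.4549]
```

View pics/v8.png

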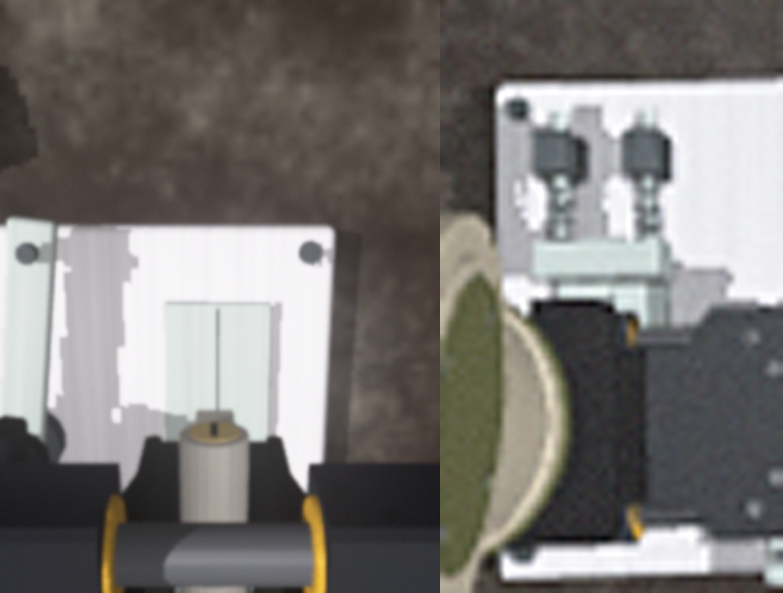

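The cylinder hangs upright behind the seat, its rear plug at about (281,244) in the wrist image, and the scribed line runs at u≈284. I'll measure the lateral offset.

Run:
```python
from h import *
np.set_printoptions(precision=4,suppress=True)
g=cv2.cvtColor(cv2.imread('pics/w7.png'),cv2.COLOR_BGR2GRAY).astype(int)
L=[]
for v in (186,200,212,224):
    u=274+np.argmin(g[v,274:294]);row=g[v,u-1:u+2];w=g[v,274:294].max()-row;uc=(w*np.arange(u-1,u+2)).sum()/w.sum()
    L.append(ray('w7.png',uc,v,.016)[:2]);print(v,uc,L[-1])
L=np.array(L);c=np.polyfit(L[:,0],L[:,1],1);print('line slope',c[0],'y at .46,.507',np.polyval(c,[.46,.507]))
for v in(262,268): print(v,g[v,255:312])
s=robot.sense();R=np.array(s['ee_rot']);print(s['ee_pos'],np.arctan2(R[1,1],R[0,1]))
for u in(264,299):print(ray('w7.png',u,265,.136))
```

```text
186 283.2121212121212 [ 0.4294 -0.0845]
200 283.1875 [ 0.4407 -0.0844]
212 283.1842105263158 [ 0.4506 -0.0843]
224 283.17241379310343 [ 0.4607 -0.0842]
line slope 0.009618774076225273 y at .46,.507 [-0.0842 -0.0837]
262 [ 44  45  45  46  44  45  46  49  71  98 117 127 131 132 137 140 143 144
 147 154 156 155 157 161 164 168 167 167 168 171 174 174 172 171 168 163
 161 160 159 157 155 153 148 141 123  82  52  50  50  50  49  51  52  50
  50  50  51]
268 [ 42  43  44  41  42  42  43  47  70  97 113 123 128 129 135 139 141 142
 145 151 153 155 156 158 163 165 165 167 167 169 170 172 171 171 168 161
 158 159 158 156 153 151 148 137 113  74  49  47  49  47  48  47  46  48
  47  48  46]
[ 0.4449 -0.0857  0.1333] 0.008832505908294975
[ 0.4407 -0.0941  0.136 ]
[ 0.4405 -0.0777  0.136 ]
```

```bash
(python3 -m jog '[[1.6,0,30,0,0,0,5],[0,0,35,0,0,0,5],[0,0,25,0,0,0,5],[0,0,8,0,0,0,5],[0,0,0,0,0,0,5],[0,0,0,0,0,0,5]]'; python3 -m jog '[[0,0,2.5,0,0,0,5],[0,0,0,0,0,0,5],[0,0,0,0,0,0,5]]';  python3 -m jog '[[0,0,1.5,0,0,0,5],[0,0,0,0,0,0,5],[0,0,0,0,0,0,5]]')|grep -vE rot
```

```text
clock: 26.6
ee_pos: [0.4457, -0.0833, 0.0364]
force: [-0.1, -1.1, -1.7]
width: 0.0168
clock: 26.98
ee_pos: [0.445, -0.0831, 0.0331]
force: [0.4, -0.3, -1.9]
width: 0.0167
clock: 27.35
ee_pos: [0.4449, -0.0832, 0.0314]
force: [0.6, -0.7, -1.7]
width: 0.0168
```

```bash
(python3 -m jog '[[-0.8,0,1.2,0,0,0,5],[0,0,0,0,0,0,5],[0,0,0,0,0,0,5]]';  python3 -m jog '[[0,0,0.8,0,0,0,5],[0,0,0,0,0,0,5],[0,0,0,0,0,0,5]]')|grep -vE rot
```

```text
clock: 27.72
ee_pos: [0.4449, -0.084, 0.0302]
force: [-1.0, -0.5, -2.3]
width: 0.0167
clock: 28.1
ee_pos: [0.4449, -0.0839, 0.0294]
force: [-0.4, -0.1, -1.1]
width: 0.0165
```

```bash
(python3 -m jog '[[0,3,0,0,0,0,5],[0,3,0,0,0,0,5],[0,2,0,0,0,0,5],[0,0,0,0,0,0,5],[0,0,0,0,0,0,5]]';  python3 -m jog '[[0,1.5,0,0,0,0,5],[0,1.5,0,0,0,0,5],[0,0,0,0,0,0,5],[0,0,0,0,0,0,5]]';python3 -m jog '[[0,1,0,0,0,0,5],[0,1,0,0,0,0,5],[0,0,0,0,0,0,5],[0,0,0,0,0,0,5]]')|grep -vE rot
```

```text
clock: 28.72
ee_pos: [0.4528, -0.0839, 0.0294]
force: [-0.7, -0.7, -2.2]
width: 0.0167
clock: 29.22
ee_pos: [0.4559, -0.0839, 0.0294]
force: [-0.9, -0.7, -2.4]
width: 0.0168
clock: 29.72
ee_pos: [0.4579, -0.0838, 0.0294]
force: [-0.5, -0.1, -1.9]
width: 0.0168
```

```bash
(python3 -m jog '[[0,1,0,0,0,0,5],[0,0,0,0,0,0,5],[0,0,0,0,0,0,5]]';  python3 -m jog '[[0,1,0,0,0,0,5],[0,0,0,0,0,0,5],[0,0,0,0,0,0,5]]';python3 -m jog '[[0,1,0,0,0,0,5],[0,0,0,0,0,0,5],[0,0,0,0,0,0,5]]')|grep -vE rot
```

```text
clock: 30.1
ee_pos: [0.4589, -0.0838, 0.0294]
force: [0.8, -0.1, -2.7]
width: 0.0165
clock: 30.48
ee_pos: [0.4599, -0.0838, 0.0294]
force: [-0.1, 0.4, -3.4]
width: 0.0166
clock: 30.85
ee_pos: [0.4604, -0.0838, 0.0293]
force: [-3.9, 0.6, 1.2]
width: 0.0166
```

```bash
(python3 -m jog '[[0,1,0,0,0,0,5],[0,1,0,0,0,0,5],[0,0,0,0,0,0,5],[0,0,0,0,0,0,5]]';  python3 -m jog '[[0,1,0,0,0,0,5],[0,1,0,0,0,0,5],[0,0,0,0,0,0,5],[0,0,0,0,0,0,5]]')
```

```text
clock: 31.35
ee_pos: [0.4618, -0.0838, 0.0293]
ee_rot: [[-0.011, 1.0, -0.002], [1.0, 0.011, 0.0], [0.0, -0.002, -1.0]]
force: [-7.6, 0.1, 6.1]
width: 0.017
clock: 31.85
ee_pos: [0.4633, -0.0838, 0.0293]
ee_rot: [[-0.011, 1.0, -0.003], [1.0, 0.011, 0.001], [0.001, -0.003, -1.0]]
force: [-11.7, 0.5, 10.4]
width: 0.0168
```

Fz shows the cylinder is also being pushed down onto the seat, so some of the 11.7 N is seat friction. I'll relieve it by rising slightly.

```bash
(python3 -m jog '[[0,0,-0.5,0,0,0,5],[0,0,0,0,0,0,5],[0,0,0,0,0,0,5]]';  python3 -m jog '[[0,0,-0.5,0,0,0,5],[0,0,0,0,0,0,5],[0,0,0,0,0,0,5]]')
```

```text
clock: 32.22
ee_pos: [0.4635, -0.0838, 0.0293]
ee_rot: [[-0.011, 1.0, -0.003], [1.0, 0.011, 0.0], [0.0, -0.003, -1.0]]
force: [-6.8, -1.4, 0.2]
width: 0.0167
clock: 32.6
ee_pos: [0.4632, -0.0838, 0.0296]
ee_rot: [[-0.011, 1.0, -0.003], [1.0, 0.011, 0.0], [0.0, -0.003, -1.0]]
force: [-5.5, 0.5, -3.0]
width: 0.017
```

```bash
(python3 -m jog '[[0,1,0,0,0,0,5],[0,1,0,0,0,0,5],[0,0,0,0,0,0,5],[0,0,0,0,0,0,5]]';  python3 -m jog '[[0,1,-0.2,0,0,0,5],[0,0,0,0,0,0,5],[0,0,0,0,0,0,5]]')
```

```text
clock: 33.1
ee_pos: [0.4649, -0.0838, 0.0295]
ee_rot: [[-0.011, 1.0, -0.004], [1.0, 0.011, 0.0], [0.0, -0.004, -1.0]]
force: [-8.0, -0.7, -1.9]
width: 0.0167
clock: 33.48
ee_pos: [0.4657, -0.0837, 0.0296]
ee_rot: [[-0.011, 1.0, -0.004], [1.0, 0.011, 0.0], [0.0, -0.004, -1.0]]
force: [-8.1, 0.6, -2.2]
width: 0.0169
```

```bash
python3 -m jog '[[0,0.7,0,0,0,0,5],[0,0,0,0,0,0,5],[0,0,0,0,0,0,5],[0,0,0,0,0,0,5]]'
python3 - <<'E'
from h import *
np.set_printoptions(precision=4,suppress=True)
F=[]
for i in range(6):
    a=snap('wrist','w9.png');F.append(robot.sense()['force'])
snap('top','t9.png');print(np.mean(F,0),np.std(F,0))
g=cv2.cvtColor(cv2.imread('pics/w9.png'),cv2.COLOR_BGR2GRAY).astype(int)
for v in(256,262,268):
    x=np.where(np.abs(np.diff(g[v,250:320]))>20)[0]+250;e=(x.min()+.5,x.max()+.5);print(v,e,ray('w9.png',sum(e)/2,v,.033))
# scribed line further back
for v in(150,165,180,195):
    r=g[v,268:300];print(v,268+np.argmin(r),r.min(),int(np.median(r)),ray('w9.png',268+np.argmin(r),v,.016))
# clamp arm and stop in the top view
A=cv2.imread('pics/t1.png').astype(int);B=cv2.imread('pics/t9.png').astype(int)
d=(np.abs(A-B).sum(2)>90)
for n,(u0,u1,v0,v1) in dict(tin=(245,290,150,185),tape=(232,275,255,285),oil=(365,402,172,202),clamp=(200,228,225,255)).items():print(n,d[v0:v1,u0:u1].mean())
E
```

```text
clock: 33.98
ee_pos: [0.4662, -0.0837, 0.0295]
ee_rot: [[-0.011, 1.0, -0.005], [1.0, 0.011, 0.0], [0.0, -0.005, -1.0]]
force: [-8.5, 0.3, -2.2]
width: 0.017
[-8.5148 -0.0578 -1.4701] [0.5877 0.1689 0.5446]
256 (np.float64(263.5), np.float64(318.5)) [ 0.457  -0.0795  0.033 ]
262 (np.float64(263.5), np.float64(300.5)) [ 0.46   -0.0836  0.033 ]
268 (np.float64(263.5), np.float64(300.5)) [ 0.4631 -0.0836  0.033 ]
150 271 239 243 [ 0.4103 -0.0894  0.016 ]
165 271 240 243 [ 0.4174 -0.0894  0.016 ]
180 298 219 223 [ 0.4246 -0.0763  0.016 ]
195 281 141 222 [ 0.4321 -0.0844  0.016 ]
tin 0.0
tape 0.9922480620155039
oil 0.9711711711711711
clamp 0.23214285714285715
```

Run:
```python
from h import *
snap('side','s9.png')
def cen(f,lo,hi,box):
    im=cv2.imread('pics/'+f);h=cv2.inRange(cv2.cvtColor(im,cv2.COLOR_BGR2HSV),lo,hi);u0,u1,v0,v1=box
    m=h[v0:v1,u0:u1]>0;y,x=np.nonzero(m);return m.sum(),x.mean()+u0,y.mean()+v0
for f in('s0.png','s9.png'):
    print('tape',cen(f,(20,150,120),(35,255,255),(195,250,195,255)),'oil',cen(f,(0,180,90),(8,255,255),(350,410,255,335)))
print(robot.sense()['force'],robot.sense()['clock'])
robot.job_done()
```

```text
tape (np.int64(635), np.float64(223.51968503937007), np.float64(223.81259842519685)) oil (np.int64(819), np.float64(383.94871794871796), np.float64(291.2148962148962))
tape (np.int64(645), np.float64(223.29457364341084), np.float64(223.8046511627907)) oil (np.int64(823), np.float64(383.90279465370594), np.float64(291.1275820170109))
[-8.37130654 -0.22708137 -1.98967786] 34.375
the job is handed in; nothing more can be done
```

The clamp is at its anticlockwise end stop, and the cylinder lies on the seat, gripped and pressed against the sprung stop. I handed it in at 34.4 s, still holding it.

**Last checks**
- **Push:** the wrist force was about 8.4–8.5 N along the jig and steady. The stop has moved about 6 mm, which fits its spring.
- **Cylinder position:** it is about 0.5 mm off the scribed line and upright, and its yaw is within about 0.01 rad. The jaws read 17 mm, its stated width.
- **Resting on the seat:** the tool carries close to the cylinder's own weight. So it rests only lightly on the seat, or may be a fraction of a millimetre above it.
- **Clamp:** the wrist reached 1.48 rad while turning the wing, and resistance was felt there. The view after release showed the arm clear of the seat.
- **Other things on the bench:** the tin showed no change in the top view. The tape and bottle moved by less than 0.3 pixel in the side view.

**What went wrong or disagreed**
- **First grips failed:** two closings went through the body in the picture and once rolled the cylinder slightly. It settled back upright. The fingers seem to make contact only about 5 mm ahead of the tool point, not the stated 25 mm. I lowered the tool until the jaws read 17 mm.
- **Extra load while pressing:** the tool first also pushed the cylinder down onto the seat, reading 11.7 N forward and 10 N vertically. I raised it slightly before the final push.
- **Last top-view comparison:** it gave no useful result for the clamp, tape or bottle. The arm and shadows covered those areas in one picture or the other.

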